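# Find the rattling sensor case and show it to the inspection screen

### The arm

A 6-joint arm with a two-finger parallel gripper is mounted at the origin on the work surface. World frame = base frame: x ahead of the robot, y to its left, z up, the work surface at z = 0. Lengths are in m, angles in rad, forces in N, time in s.
With the tool pointing down it reaches from about 0.3 to 0.75 m from the base axis. Payload 8.5 kg.
Tool frame: the origin (TCP) lies midway between the tips of the shut fingers; the grasp point (between the pads) lies 19 mm behind it; z points along the fingers, y is the line along which they close (so a half turn about z gives the same grasp; the last joint's range is limited). The gripper opens to 85 mm and grips with 20 to 120 N. Pads are 22 mm wide; open, the fingers measure 114 mm over their backs; the gripper's body (76 mm by 85 mm) begins 54 mm behind the grasp point. The pads swing forward as they close: fully open they stand 13 mm farther back than shut.
Start: joints at [1.045, 0.381, 1.297, -0, 1.464, -0.215], TCP at [0.168, 0.524, 0.231] pointing down, gripper open.
Joint ranges: [-3.11, 3.11], [-0.89, 2.33], [0.22, 2.48], [-1.42, 4.56], [0.17, 2.85], [-2.88, 2.88]. Speed limits (rad/s): [2.39, 2.39, 3.14, 3.14, 3.14, 3.14].

### API

Orientations are given as [roll, pitch, yaw] about the fixed x, y, z axes, in that order (R = Rz(yaw) Ry(pitch) Rx(roll)).
In Python, from station import env, eyes gives the robot as it stands. The module is installed in compiled form; this text tells all that it offers.
- The arm moves only by the tool move_arm, never from a script. Its argument "steps" is one flat list of numbers, 7 for each row, row after row: the opening in per cent of the stroke, from 0 (shut) to 100 (fully open), then the shift along the world's x, y, z in units of 30 mm (1.0 is 30 mm), then the turn, a rotation vector about the world's x, y, z in units of 10 degrees (1.0 is 10 degrees). In form: [claw, tx, ty, tz, rx, ry, rz, claw, tx, ty, tz, rx, ry, rz, ...]. A call has 1 to 8 rows; each row is the pose to reach, as a shift and turn from the pose commanded when the call began; what a row does not reach only later rows make up. A row lasts 1/8 s, in which the tool goes at most 62.5 mm and 10.7 degrees, less where a joint would pass 70% of its speed; a pose out of reach is approached as far as the arm can. A call with a gripper value outside its range is refused whole. The fingers move at their own pace and stop on an object; "force" is the grip in N (left out, the last holds). Time passes only in rows, so rows that repeat a pose let the fingers close. It gives the time, the measured TCP pose, the force, the opening and the grip force at its end, in the units of the state.
- env.get_obs(): the state, without advancing time (a new reading comes with each control period).
- eyes.camera(name): name is "scene" or "top"; returns a dict with "img" (480x640x3 uint8, blue, green, red), "z_map" (480x640 float32, m along the optical axis (not along the pixel's ray), 0 where there is no reading), "fx", "fy", "cx", "cy" (pixels), "R" (3x3) and "t" (3): a world point X has camera coordinates R X + t. Camera axes: x right, y down, z forward; pixel columns grow to the right and rows downward; lengths in m; the calibration is good to about 2 mm. A picture is of the moment at which its call begins.
- env.close_job(): hands the job in; it is judged then, once.
The state is a dict: "time_s": time; "joints": joint angles; "dq": joint speeds; "joint_efforts": joint torques, N m; "eef_pos": TCP position; "orientation": TCP orientation; "force": force on the tool from outside, world axes, zero at the start; "wrist_torque": the same for the moment, N m; "finger_gap": opening from 0.0 (shut) to 1.0 (fully open); "grasp_force": force on a finger pad.
Only numpy, scipy, OpenCV 4.12 (cv2) and the standard library are available. Lean on these libraries where they do the work, as an engineer would, in place of code of your own. Each camera call takes 0.05 s, during which the arm holds its last target. There are 200 camera calls.

### The job

Raise the terminal's screen to about 100 degrees from closed (just past upright) and let go of it. Then find which of the three sealed sensor cases rattles when shaken, and hold only that one up, level and still, in front of the screen at the viewing point, well clear of bench and terminal; the other two must be left standing upright on the bench. Finish while still holding the rattling case there, do not put it down; leave the grow block, mist bottle and tape roll alone.

Things in the scene. Friction and masses are not known exactly. Their poses are not given: they have to be found in the camera images.
- screen (a joint): angle of the terminal's hinged screen: 0 = folded shut flat on the base, pi/2 = upright, 2.3 = stop; 1.75 is the 100 degrees wanted. It starts a little open. Stiff friction hinge: it stays where it is left and takes 4 to 7 N at the pull bar to raise
- terminal_hinge (a point): middle of the screen's hinge line, fixed on the terminal, 52 mm above the bench. The hinge line runs along its y; its x points level from the terminal's front to its back (away from the robot), z is up
- pull_bar (a point): middle of the screen's pull bar: round steel bar 12 mm thick, 140 mm long, parallel to the hinge line, in the screen's plane. At screen angle a it lies 190 mm x cos a in front of the hinge line and 190 mm x sin a above it. Two 12 mm arms at its ends join it to the screen's edge 50 mm nearer the hinge; clear opening between bar and screen 44 by 128 mm
- view_point (a point): the viewing point, in the air 160 mm in front of the hinge line, 160 mm above the bench; the middle of the case is to be held here, within about 6 cm level and 5 cm in height. Its x points towards the screen, y is along the hinge line, z is up
- case_a_mid (a point): middle (30 mm above the underside) of one of three outwardly identical sealed cases: closed off-white plastic box 120 mm long (its x), 60 wide (its y), 60 tall (its z), screw heads and a grille on top, a dark cap on each end, standing on the bench
- case_b_mid (a point): middle (30 mm above the underside) of one of three outwardly identical sealed cases: closed off-white plastic box 120 mm long (its x), 60 wide (its y), 60 tall (its z), screw heads and a grille on top, a dark cap on each end, standing on the bench
- case_c_mid (a point): middle (30 mm above the underside) of one of three outwardly identical sealed cases: closed off-white plastic box 120 mm long (its x), 60 wide (its y), 60 tall (its z), screw heads and a grille on top, a dark cap on each end, standing on the bench
- terminal: the terminal: grey base box fixed to the bench, 150 mm deep, 200 wide, 44 tall, keyboard on top; its hinged screen is a grey panel 136 by 200 mm, 10 mm thick, display on the inner face. Origin at the centre of the base's underside, 70 mm in front of the hinge line, x towards the back
- case_a: the same case, origin at its underside's centre. 0.45 to 0.8 kg; weight tells nothing. In one of the three (any) a steel part of about 0.35 kg is loose: it slides easily (from about 3 degrees of slope) 66 mm along the length, knocks at the ends when shaken, and shifts the balance when the case is tipped end to end; in the other two nothing moves
- case_b: the same case, origin at its underside's centre. 0.45 to 0.8 kg; weight tells nothing. In one of the three (any) a steel part of about 0.35 kg is loose: it slides easily (from about 3 degrees of slope) 66 mm along the length, knocks at the ends when shaken, and shifts the balance when the case is tipped end to end; in the other two nothing moves
- case_c: the same case, origin at its underside's centre. 0.45 to 0.8 kg; weight tells nothing. In one of the three (any) a steel part of about 0.35 kg is loose: it slides easily (from about 3 degrees of slope) 66 mm along the length, knocks at the ends when shaken, and shifts the balance when the case is tipped end to end; in the other two nothing moves
- grow_block: bystander: brown mushroom growing block, 130 x 100 x 90 mm, with mushrooms up to about 60 mm on top; origin under its centre; leave alone
- mist_bottle: bystander: clear bottle with black cap, 66 mm across, 170 mm tall; origin under its centre; leave alone
- tape_roll: bystander: pale roll of tape lying flat, 84 mm across, 25 mm tall; origin under its centre; leave alone
There are look-alikes about, which are no part of the job. Leave any blue look-alike of the case_c alone.

How it is judged:
On the way:
1. the screen is raised to about 100 degrees and let go of (value of joint screen between 1.57 and 1.92 rad and contact force between the fingers and terminal below 0.2 N), for 0.2 s.
At the end, for the whole second after the job is handed in: Screen at 90 to 110 degrees, untouched; the rattling case gripped, still, tilted under 17 degrees, its middle within 6 cm (level) of the viewing point and 11 to 25 cm above the bench, touching only the gripper; the other two cases upright, released and still on the bench (all of step 1 and x of case_b_mid in the frame of view_point between -0.07 and 0.06 m and y of case_b_mid in the frame of view_point between -0.07 and 0.07 m and height (world z) of case_b_mid between 0.11 and 0.25 m and angle between case_b_mid's own z axis and vertical below 0.3 rad and contact force between the fingers and case_b above 2 N and linear speed of case_b below 0.03 m/s and contact force between each of terminal, case_a, case_c and case_b below 0.2 N and height (world z) of case_a_mid between 0.024 and 0.037 m and angle between each of case_a_mid, case_c_mid's own z axis and vertical below 0.15 rad and contact force between the fingers and case_a below 0.2 N and linear speed of each of case_a, case_c below 0.02 m/s and height (world z) of case_c_mid between 0.024 and 0.037 m and contact force between the fingers and case_c below 0.2 N); the arm keeps its last pose, push and grip.
It fails at once if a case that does not rattle is held up at the viewing point ((x of case_a_mid in the frame of view_point between -0.07 and 0.06 m and y of case_a_mid in the frame of view_point between -0.07 and 0.07 m and height (world z) of case_a_mid between 0.11 and 0.25 m) or (x of case_c_mid in the frame of view_point between -0.07 and 0.06 m and y of case_c_mid in the frame of view_point between -0.07 and 0.07 m and height (world z) of case_c_mid between 0.11 and 0.25 m)).
It fails at once if a bystander (grow block, mist bottle, tape roll) is moved more than 3 cm (distance of any of grow_block, mist_bottle, tape_roll from where it was at the start of the episode above 0.03 m).
It also fails if it takes over 72 s, if anything falls off the work surface, if the arm or the gripper's body presses on something with over 40 N, if the wrist force passes 120 N, or if a joint passes its speed limit or range.

## Working session

There is one attempt and no reset: what is moved stays moved. The work goes in short steps, Python scripts to look and compute and a tool call to move; the robot and the scene stay as the last step left them, time stands still between calls to the robot, and variables do not carry over. Pictures are saved under pics/ and viewed, at most 10 in all, crops included, and the job is handed in when it is done.

Besides the shell and the picture viewer there is one more tool, called after ">>>" as name(argument=value, ...) on one line, values as JSON. move_arm: Moves the arm, as the interface text tells. Its arguments: {"type":"object","properties":{"steps":{"type":"array"},"force":{"type":"number"}},"required":["steps"]}

```bash
mkdir -p pics; cat > h.py <<'E'
from station import env, eyes
import numpy as np, cv2
def pts(c):
    z=c["z_map"]; v,u=np.mgrid[0:480,0:640]
    P=np.stack([(u-c["cx"])/c["fx"]*z,(v-c["cy"])/c["fy"]*z,z],-1)
    W=(P-c["t"])@c["R"]; W[z==0]=np.nan
    return W
E
python3 - <<'E'
from h import *
for n in("scene","top"):
    c=eyes.camera(n); cv2.imwrite(f"pics/{n}0.png",c["img"]); np.savez(f"{n}0.npz",**c)
print(env.get_obs())
E
```

```text
{'time_s': 0.1, 'joints': array([ 1.04467675e+00,  3.81128310e-01,  1.29816010e+00, -1.24381084e-05,
        1.46362692e+00, -2.15301224e-01]), 'dq': array([ 5.78459403e-04, -1.15746322e-03, -3.59509067e-03,  7.93162939e-04,
        1.97500611e-05, -3.59655223e-04]), 'joint_efforts': array([ 4.06087012e-03, -4.49217868e+01, -2.31654793e+01, -1.46962770e-04,
        3.71595917e-03, -3.34714707e-05]), 'eef_pos': array([0.16807878, 0.5234064 , 0.23078208]), 'orientation': array([-3.14029786e+00, -2.70501232e-04,  2.83077546e+00]), 'force': array([-0.68443176,  0.35257262, -0.22144138]), 'wrist_torque': array([ 0.03193609, -0.01924485,  0.00091353]), 'grasp_force': 0.0, 'finger_gap': 0.9961680849984691}
```

View pics/scene0.png

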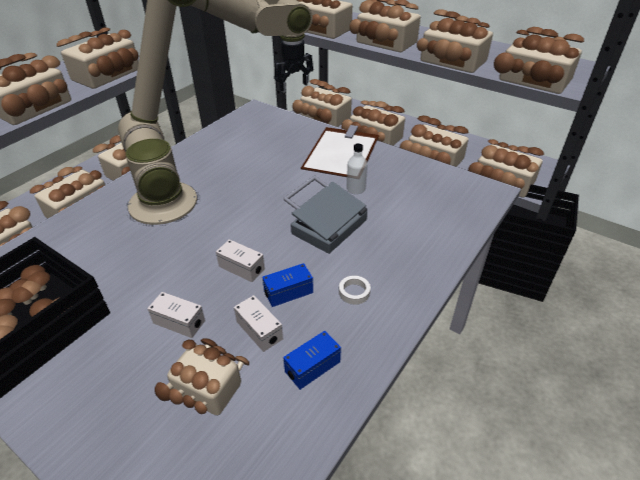

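View pics/top0.png

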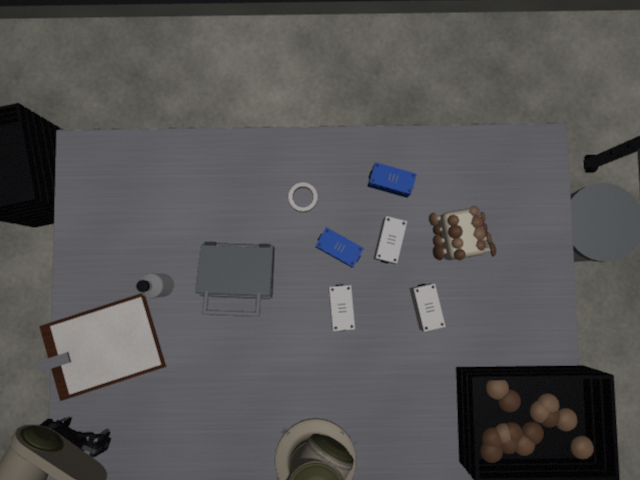

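The scene view shows the terminal at (330,215) with its pull bar towards the robot. In the top view:
- **Off-white cases, the candidates:** (342,308), (391,240) and (428,307).
- **Blue look-alikes, to leave alone:** (340,247) and (392,180).
- **Bystanders:** tape (303,197), bottle (150,286) and grow block (463,233).
- **Pull bar:** (231,313).

I choose the three off-white cases.

```bash
cat > m.py <<'E'
from h import *
import sys
def cases(c,zlo=.05,zhi=.07):
    W=pts(c); hsv=cv2.cvtColor(c["img"],cv2.COLOR_BGR2HSV)
    m=((W[...,2]>zlo)&(W[...,2]<zhi)&(hsv[...,1]<60)&(hsv[...,2]>120)).astype(np.uint8)
    n,l,s,ce=cv2.connectedComponentsWithStats(m)
    for i in range(1,n):
        if s[i,4]>200:
            p=W[l==i]; r=cv2.minAreaRect((p[:,:2]*1000).astype(np.float32))
            bx=cv2.boxPoints(r); e=max([bx[1]-bx[0],bx[2]-bx[1]],key=np.linalg.norm)
            print("white",ce[i].round(),"ctr mm",np.round(r[0],1),"size",np.round(r[1],1),"long axis deg %.1f"%(np.degrees(np.arctan2(e[1],e[0]))%180),"z %.3f"%np.median(p[:,2]))
if __name__=="__main__":
    c=dict(np.load("top0.npz")); cases(c)
    W=pts(c)
    def at(u,v): print((u,v),W[v,u].round(3))
    for q in [(232,313),(215,313),(250,314),(206,300),(259,300),(200,245),(270,246),(235,270),(200,295),(271,296),(235,295),(150,286),(303,183),(340,247),(365,180),(435,245),(100,340)]: at(*q)
    m=((W[...,0]>.2)&(W[...,2]>.02)); s=m[225:330,185:285]
    cv2.imwrite("pics/t1.png",cv2.resize(c["img"][225:330,185:285],None,fx=5.5,fy=5.5,interpolation=2))
    print(c["R"].round(3),c["t"])
    s=dict(np.load("scene0.npz")); Ws=pts(s)
    print("scene bar"); 
    for q in [(305,182),(287,184),(300,205),(312,181),(322,190),(330,210),(300,228),(330,245),(366,212)]: print(q,Ws[q[1],q[0]].round(3))
    cv2.imwrite("pics/s1.png",cv2.resize(s["img"][160:260,270:380],None,fx=5.5,fy=5.5,interpolation=2))
E
python3 m.py
```

```text
white [391. 240.] ctr mm [ 607.4 -218.4] size [ 60.4 119.6] long axis deg 165.1 z 0.060
white [429. 307.] ctr mm [ 419.8 -317. ] size [120.5  62. ] long axis deg 12.7 z 0.060
white [342. 308.] ctr mm [421.8 -78.5] size [119.8  59.7] long axis deg 4.2 z 0.060
(232, 313) [0.415 0.213 0.111]
(215, 313) [0.416 0.259 0.107]
(250, 314) [0.412 0.167 0.108]
(206, 300) [0.45  0.285 0.097]
(259, 300) [0.448 0.143 0.102]
(200, 245) [0.603 0.323 0.004]
(270, 246) [0.595 0.118 0.047]
(235, 270) [0.529 0.211 0.073]
(200, 295) [ 0.46   0.324 -0.001]
(271, 296) [0.456 0.117 0.037]
(235, 295) [0.46  0.216 0.047]
(150, 286) [0.489 0.417 0.148]
(303, 183) [0.775 0.024 0.025]
(340, 247) [ 0.588 -0.076  0.06 ]
(365, 180) [ 0.786 -0.155  0.004]
(435, 245) [ 0.59  -0.338  0.056]
(100, 340) [0.338 0.603 0.01 ]
[[-0.014 -1.    -0.003]
 [-0.997  0.014 -0.07 ]
 [ 0.07   0.002 -0.998]] [0.00938439 0.59738096 1.33823824]
scene bar
(305, 182) [0.413 0.248 0.104]
(287, 184) [ 0.279  0.32  -0.   ]
(300, 205) [0.387 0.251 0.   ]
(312, 181) [0.422 0.272 0.098]
(322, 190) [0.473 0.254 0.095]
(330, 210) [0.535 0.207 0.075]
(300, 228) [0.49  0.116 0.047]
(330, 245) [0.6   0.113 0.038]
(366, 212) [0.608 0.299 0.04 ]
```

View pics/t1.png

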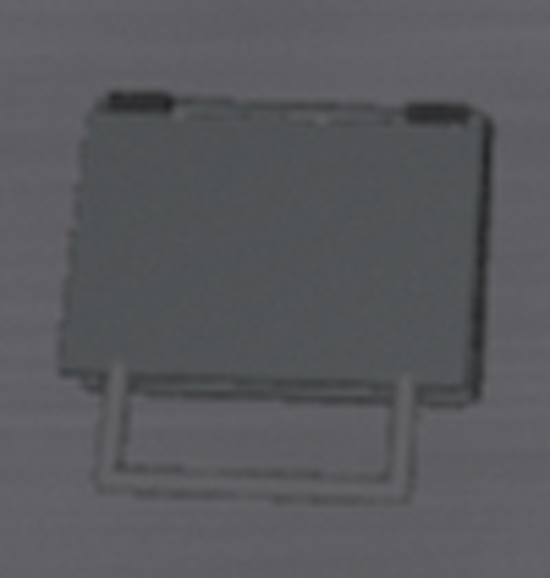

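View pics/s1.png

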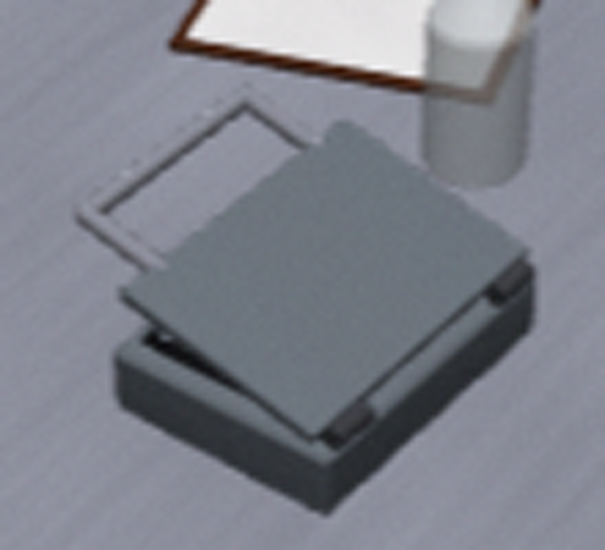

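The top crop shows the bar's ends at about (97,485) and (410,495), with the opening clear between bar and screen. The scene crop agrees. My estimates:
- Bar middle is about (0.414, 0.213, 0.104), terminal yaw about −3°, hinge about (0.598, 0.205).
- The viewing point is about (0.438, 0.213, 0.16).

The tool points straight down and grips across the bar, then swings it along its arc.

>>> move_arm(steps=[47,1.2,-1.5,0,0,0,-1.0,47,2.4,-3.0,0,0,0,-2.0,47,3.6,-4.5,0,0,0,-3.0,47,4.8,-6.0,0,0,0,-4.0,47,6.0,-7.5,0,0,0,-5.0,47,7.2,-9.0,0,0,0,-6.0,47,8.2,-10.3,-0.5,0,0,-7.0,47,8.2,-10.3,-1.5,0,0,-7.5], force=50)

```text
time_s: 1.1
eef_pos: [0.4164, 0.2124, 0.1861]
orientation: [3.139, -0.0, 1.513]
force: [-0.2, 0.2, 0.5]
finger_gap: 0.464
grasp_force: 0.0
```

>>> move_arm(steps=[47,-0.05,0,-1.2,0,0,0,47,-0.05,0,-2.4,0,0,0,47,-0.05,0,-3.2,0,0,0,47,-0.05,0,-3.2,0,0,0,0,-0.05,0,-3.2,0,0,0,0,-0.05,0,-3.2,0,0,0,0,-0.05,0,-3.2,0,0,0,0,-0.05,0,-3.2,0,0,0])

```text
time_s: 2.1
eef_pos: [0.415, 0.2147, 0.0917]
orientation: [3.135, -0.001, 1.522]
force: [7.3, -0.6, -2.1]
finger_gap: 0.116
grasp_force: 48.7
```

>>> move_arm(steps=[0,0.23,-0.01,0.63,0,0,0,0,0.6,-0.03,1.43,0,0,0,0,1.07,-0.06,2.13,0,0,0,0,1.63,-0.09,2.73,0,0,0,0,2.23,-0.12,3.3,0,0,0,0,2.93,-0.16,3.77,0,0,0,0,3.67,-0.2,4.12,0,0,0,0,4.45,-0.25,4.4,0,0,0])

```text
time_s: 3.1
eef_pos: [0.5449, 0.208, 0.2279]
orientation: [3.14, -0.002, 1.523]
force: [-5.3, 5.8, -1.2]
finger_gap: 0.115
grasp_force: 50.0
```

>>> move_arm(steps=[0,0.8,-0.04,0.13,0,0,0,0,1.63,-0.09,0.2,0,0,0,0,2.3,-0.13,0.17,0,0,0,0,2.85,-0.16,0.08,0,0,0,0,2.85,-0.16,0.08,0,0,0,0,2.85,-0.16,0.08,0,0,0])

```text
time_s: 3.85
eef_pos: [0.634, 0.2032, 0.2294]
orientation: [3.13, -0.003, 1.522]
force: [7.2, 3.7, 11.9]
finger_gap: 0.113
grasp_force: 55.0
```

```bash
python3 - <<'E'
from h import *
c=eyes.camera("scene"); cv2.imwrite("pics/s2.png",cv2.resize(c["img"][100:280,220:440],None,fx=3,fy=3)); W=pts(c)
s=W[100:280,220:440].reshape(-1,3); s=s[(s[:,2]>.08)&(s[:,2]<.2)&(s[:,0]>.5)&(s[:,0]<.75)&(s[:,1]>.12)&(s[:,1]<.16)]
print(len(s))
for z in np.arange(.08,.2,.02):
    q=s[(s[:,2]>=z)&(s[:,2]<z+.02)]; print(round(z+.01,2),len(q),np.median(q,0).round(4) if len(q) else 0)
E
```

```text
222
0.09 38 [0.6075 0.1395 0.091 ]
0.11 30 [0.6112 0.1397 0.1118]
0.13 34 [0.616  0.1398 0.1315]
0.15 34 [0.6192 0.1374 0.1504]
0.17 37 [0.6231 0.138  0.171 ]
0.19 49 [0.6242 0.1352 0.1888]
```

View pics/s2.png

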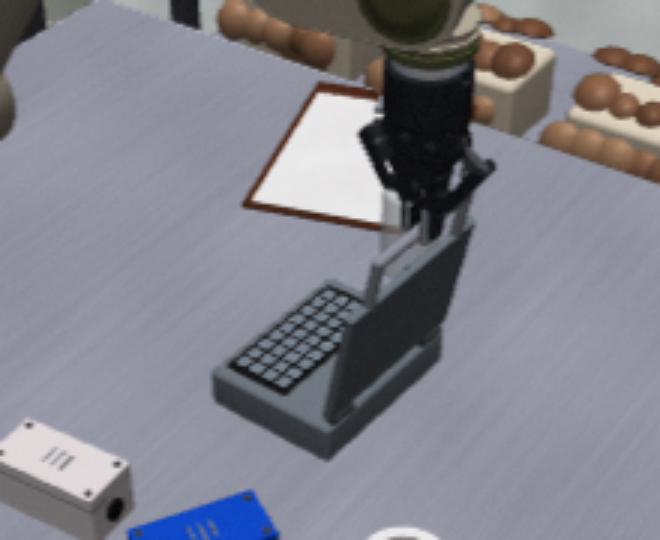

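The crop shows the screen upright with the gripper on the bar. The panel slope gives about 100°. I'll release, lift off and move above the first case.

>>> move_arm(steps=[47,0,0,0,0,0,0,47,0,0,0,0,0,0,47,0,0,0,0,0,0,47,0,0,1.0,0,0,0,47,0,0,2.3,0,0,0,47,-0.5,-0.7,2.8,0,0,0,80,-2.0,-2.2,2.8,0,0,-1.0,100,-3.0,-4.0,2.8,0,0,-2.0])

```text
time_s: 4.9
eef_pos: [0.5402, 0.0821, 0.3088]
orientation: [-3.142, 0.0, 1.169]
force: [1.5, -1.6, 2.1]
finger_gap: 0.881
grasp_force: 0.0
```

```bash
python3 - <<'E'
from h import *
c=eyes.camera("scene"); W=pts(c)
s=W.reshape(-1,3); s=s[(s[:,2]>.08)&(s[:,2]<.2)&(s[:,0]>.5)&(s[:,0]<.75)&(s[:,1]>.12)&(s[:,1]<.16)]
p=np.polyfit(s[:,2],s[:,0],1); print(len(s),"angle",90+np.degrees(np.arctan(p[0])))
o=env.get_obs(); print(o["eef_pos"],o["orientation"],o["joints"])
E
```

```text
219 angle 99.62667428726681
[0.53746107 0.07696871 0.30900643] [-3.14073884  0.0032358   1.15682955] [-0.07455373  0.3266313   1.15763502 -0.00277778  1.65920841  0.33917177]
```

>>> move_arm(steps=[100,-0.7,-1.0,-0.8,0,0,-1.0,100,-1.4,-2.0,-1.6,0,0,-2.0,100,-2.1,-3.0,-2.4,0,0,-3.0,100,-2.8,-4.0,-3.2,0,0,-4.0,100,-3.4,-5.0,-4.2,0,0,-5.0,100,-3.83,-5.17,-5.0,0,0,-6.0,100,-3.83,-5.17,-5.7,0,0,-6.2,100,-3.83,-5.17,-5.7,0,0,-6.2], force=60)

```text
time_s: 5.95
eef_pos: [0.4263, -0.0723, 0.137]
orientation: [-3.14, 0.002, 0.091]
force: [0.1, -0.4, 1.0]
finger_gap: 0.998
grasp_force: 0.0
```

>>> move_arm(steps=[100,-0.14,-0.2,-1.5,0,0,-0.1,100,-0.14,-0.2,-3.0,0,0,-0.1,100,-0.14,-0.2,-3.9,0,0,-0.1,100,-0.14,-0.2,-3.9,0,0,-0.1,0,-0.14,-0.2,-3.9,0,0,-0.1,0,-0.14,-0.2,-3.9,0,0,-0.1,0,-0.14,-0.2,-3.9,0,0,-0.1,0,-0.14,-0.2,-3.9,0,0,-0.1])

```text
time_s: 6.95
eef_pos: [0.4236, -0.0785, 0.0223]
orientation: [3.14, -0.003, 0.073]
force: [-0.0, 1.2, 8.5]
finger_gap: 0.692
grasp_force: 65.3
```

>>> move_arm(steps=[0,0,0,0.8,0,0,0,0,0,0,1.8,0,0,0,0,0,0,2.7,0,0.7,0,0,0,0,2.7,0,1.5,0,0,0,0,2.7,0,1.5,0,0,0,0,2.7,0,0.7,0,0,0,0,2.7,0,0,0,0,0,0,2.7,0,0,0])

```text
time_s: 7.95
eef_pos: [0.4207, -0.0779, 0.102]
orientation: [-3.141, 0.001, 0.072]
force: [0.4, -0.5, -6.8]
finger_gap: 0.69
grasp_force: 69.2
```

>>> move_arm(steps=[0,0,0,0,0,0,0,0,0,0,0,0,0,0])

```text
time_s: 8.2
eef_pos: [0.4232, -0.0785, 0.1017]
orientation: [3.142, 0.001, 0.073]
force: [1.0, 0.1, -6.9]
finger_gap: 0.689
grasp_force: 69.2
```

```bash
python3 -c "
from h import *
o=env.get_obs();print(o['wrist_torque'],o['force'],o['eef_pos'],o['orientation'])"
```

```text
[-0.03241188 -0.05831118 -0.06439898] [ 0.97770473  0.08084665 -6.88924441] [ 0.42320917 -0.07854832  0.10165709] [3.14158406e+00 6.43936040e-04 7.34529518e-02]
```

>>> move_arm(steps=[0,0,0,0,0,-0.7,0,0,0,0,0,0,-1.5,0,0,0,0,0,0,-1.5,0,0,0,0,0,0,-0.7,0,0,0,0,0,0,0,0,0,0,0,0,0,0,0,0,0,0,0,0,0,0,0,0,0,0,0,0,0])

```text
time_s: 9.2
eef_pos: [0.4222, -0.0783, 0.1016]
orientation: [-3.141, -0.0, 0.073]
force: [-0.3, -0.3, -6.7]
finger_gap: 0.697
grasp_force: 69.2
```

```bash
python3 -c "
from h import *
o=env.get_obs();print(o['wrist_torque'],o['force'],o['eef_pos'],o['orientation'])"
```

```text
[-0.00886442 -0.05043723 -0.00259571] [-0.27996409 -0.31667519 -6.65794637] [ 0.42223363 -0.07833521  0.10163997] [-3.14134528e+00 -8.27631838e-05  7.27886843e-02]
```

The balance shift is only 0.008 N·m against about 0.23 expected, so case 1 doesn't rattle. I'll put it back.

>>> move_arm(steps=[0,0,0,-1.0,0,0,0,0,0,0,-2.0,0,0,0,0,0,0,-2.65,0,0,0,0,0,0,-2.67,0,0,0,100,0,0,-2.67,0,0,0,100,0,0,-2.67,0,0,0,100,0,0,-2.67,0,0,0,100,0,0,-1.5,0,0,0])

```text
time_s: 10.2
eef_pos: [0.4219, -0.0781, 0.0561]
orientation: [-3.14, 0.003, 0.073]
force: [-0.3, -0.5, -0.7]
finger_gap: 1.001
grasp_force: 0.0
```

>>> move_arm(steps=[100,0,0,1.5,0,0,0,100,0,-1.5,2.5,0,0,0,100,0,-3.3,2.5,0,0,0.4,100,0,-5.1,2.5,0,0,0.8,100,0,-6.9,2.5,0,0,0.85,100,-0.07,-7.95,2.5,0,0,0.85,100,-0.07,-7.95,2.5,0,0,0.85])

```text
time_s: 11.08
eef_pos: [0.4203, -0.3188, 0.1315]
orientation: [3.141, -0.0, 0.219]
force: [-0.4, 1.2, -0.9]
finger_gap: 1.005
grasp_force: 0.0
```

```bash
python3 -c "
from m import *
cases(eyes.camera('top'))
o=env.get_obs();print(o['wrist_torque'],o['force'],o['eef_pos'],o['orientation'])"
```

```text
white [391. 240.] ctr mm [ 607.3 -218.3] size [ 60.9 119.6] long axis deg 164.7 z 0.060
white [426. 296.] ctr mm [ 449.2 -311.4] size [61.6 62.1] long axis deg 103.2 z 0.060
white [342. 309.] ctr mm [420.1 -79.4] size [120.2  60.1] long axis deg 4.1 z 0.060
[-0.04548367  0.0038198   0.02483502] [-0.34644587  0.92308326 -0.14755242] [ 0.42035163 -0.31729028  0.13155569] [-3.14117978e+00  3.61039024e-05  2.20105083e-01]
```

>>> move_arm(steps=[100,0,0,-1.5,0,0,0,100,0,0,-3.0,0,0,0,100,0,0,-3.67,0,0,0,100,0,0,-3.67,0,0,0,0,0,0,-3.67,0,0,0,0,0,0,-3.67,0,0,0,0,0,0,-3.67,0,0,0,0,0,0,-3.67,0,0,0])

```text
time_s: 12.12
eef_pos: [0.4212, -0.317, 0.0232]
orientation: [3.14, -0.001, 0.222]
force: [0.2, 2.4, 6.3]
finger_gap: 0.692
grasp_force: 67.1
```

>>> move_arm(steps=[0,0,0,0.8,0,0,0,0,0,0,1.8,0,0,0,0,0,0,2.7,-0.14,0.65,0,0,0,0,2.7,-0.32,1.46,0,0,0,0,2.7,-0.32,1.46,0,0,0,0,2.7,-0.14,0.65,0,0,0,0,2.7,0,0,0,0,0,0,2.7,0,0,0])

```text
time_s: 13.12
eef_pos: [0.419, -0.3171, 0.1028]
orientation: [-3.141, -0.0, 0.219]
force: [-0.6, 0.3, -5.4]
finger_gap: 0.696
grasp_force: 69.8
```

>>> move_arm(steps=[0,0,0,0,0,0,0,0,0,0,0,0,0,0])

```text
time_s: 13.38
eef_pos: [0.421, -0.3167, 0.1024]
orientation: [-3.141, 0.001, 0.222]
force: [-0.0, -0.4, -6.4]
finger_gap: 0.695
grasp_force: 69.8
```

```bash
python3 -c "
from h import *
o=env.get_obs();print(o['wrist_torque'],o['force'],o['eef_pos'],o['orientation'])"
```

```text
[0.01574578 0.07784417 0.01662974] [-0.01781956 -0.3828241  -6.37807062] [ 0.42100882 -0.3167405   0.10242482] [-3.14132572e+00  7.92118607e-04  2.22247174e-01]
```

>>> move_arm(steps=[0,0,0,0,0.14,-0.65,0,0,0,0,0,0.32,-1.46,0,0,0,0,0,0.32,-1.46,0,0,0,0,0,0.14,-0.65,0,0,0,0,0,0,0,0,0,0,0,0,0,0,0,0,0,0,0,0,0,0,0,0,0,0,0,0,0])

```text
time_s: 14.38
eef_pos: [0.4203, -0.317, 0.1026]
orientation: [-3.141, -0.0, 0.221]
force: [-1.3, -0.4, -5.6]
finger_gap: 0.697
grasp_force: 70.2
```

```bash
python3 -c "
from h import *
o=env.get_obs();print(o['wrist_torque'],o['force'],o['eef_pos'],o['orientation'])"
```

```text
[ 0.0577694  -0.10523163  0.01691299] [-1.25268415 -0.40078846 -5.64242274] [ 0.42026256 -0.31699859  0.10256559] [-3.14125924e+00 -3.96721340e-04  2.20818550e-01]
```

>>> move_arm(steps=[0,0,0,1.0,-0.14,0.65,0,0,0,0,2.0,-0.32,1.46,0,0,0,0,2.0,-0.32,1.46,0,0,0,0,2.0,-0.14,0.65,0,0,0,0,2.0,0,0,0,0,0,0,2.0,0,0,0,0,0,0,2.0,0,0,0,0,0,0,2.0,0,0,0])

```text
time_s: 15.38
eef_pos: [0.4209, -0.3168, 0.1622]
orientation: [-3.141, 0.001, 0.222]
force: [0.1, 0.4, -6.1]
finger_gap: 0.694
grasp_force: 71.2
```

```bash
python3 -c "
from h import *
o=env.get_obs();print(o['wrist_torque'],o['force'],o['eef_pos'],o['orientation'])"
```

```text
[-0.00219975  0.04767408  0.01401334] [ 0.08336526  0.37777761 -6.14994818] [ 0.42092561 -0.31677515  0.16218591] [-3.14109958e+00  8.39132912e-04  2.22076879e-01]
```

The shift is about 0.18 N·m, repeated in both directions, so case 2 is the rattler. I'll carry it to the viewing point.

>>> move_arm(steps=[0,0,0.6,0,0,0,0,0,0,1.8,0,0,0,-0.2,0,0.1,3.1,0,0,0,-0.4,0,0.1,4.4,0,0,0,-0.6,0,0.2,5.7,0,0,0,-0.8,0,0.2,7.0,0,0,0,-1.0,0,0.3,8.0,0,0,0,-1.2,0,0.3,8.6,0,0,0,-1.2])

```text
time_s: 16.38
eef_pos: [0.4292, -0.0565, 0.1627]
orientation: [-3.141, 0.0, 0.014]
force: [0.0, -0.1, -6.0]
finger_gap: 0.693
grasp_force: 71.0
```

>>> move_arm(steps=[0,0,0.6,0,0,0,0,0,0,1.8,0,0,0,-0.1,0,0.1,3.1,0,0,0,-0.2,0,0.1,4.4,0,0,0,-0.3,0,0.2,5.7,0,0,0,-0.3,0,0.2,7.0,0,0,0,-0.3,0,0.2,8.3,0,0,0,-0.3,0,0.2,9.0,0,0,0,-0.3])

```text
time_s: 17.38
eef_pos: [0.4344, 0.2136, 0.1626]
orientation: [-3.141, 0.0, -0.038]
force: [0.1, -0.4, -5.6]
finger_gap: 0.694
grasp_force: 71.0
```

>>> move_arm(steps=[0,0,0,0,0,0,0,0,0,0,0,0,0,0,0,0,0,0,0,0,0,0,0,0,0,0,0,0])

```text
time_s: 17.88
eef_pos: [0.4357, 0.2106, 0.1626]
orientation: [3.142, 0.0, -0.041]
force: [0.4, 0.2, -5.5]
finger_gap: 0.692
grasp_force: 71.0
```

```bash
python3 - <<'E'
from m import *
cases(eyes.camera('top'))
o=env.get_obs();print(o['force'],o['eef_pos'],o['orientation'],o['dq'].round(3))
c=eyes.camera("scene"); W=pts(c)
cv2.imwrite("pics/s3.png",c["img"])
s=W.reshape(-1,3); s=s[(s[:,2]>.08)&(s[:,2]<.2)&(s[:,0]>.58)&(s[:,0]<.75)&(s[:,1]>.12)&(s[:,1]<.16)]
p=np.polyfit(s[:,2],s[:,0],1); print(len(s),"angle",90+np.degrees(np.arctan(p[0])))
E
```

```text
white [391. 240.] ctr mm [ 607.4 -218.3] size [ 60.4 119.9] long axis deg 165.1 z 0.060
white [342. 308.] ctr mm [420.3 -79.2] size [119.7  60. ] long axis deg 4.3 z 0.060
[-0.22704754  0.47507097 -5.86902825] [0.43572174 0.21065477 0.16265986] [ 3.14156830e+00  2.20527720e-05 -4.10833374e-02] [ 0.003  0.003 -0.001  0.001 -0.     0.001]
218 angle 99.38791308798514
```

View pics/s3.png

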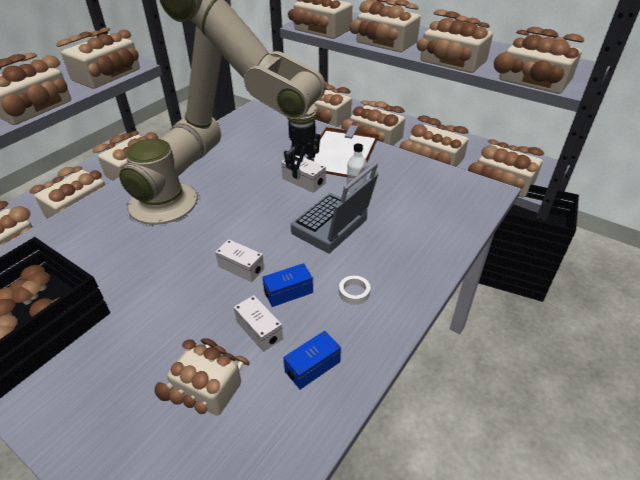

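The case is held level at (304,172) in front of the upright screen at (355,200). The other two cases stand on the bench at (240,259) and (258,322). The bystanders haven't moved, and the screen reads 99.4°. I'll hand it in.

```bash
python3 -c "
from station import env
print(env.close_job())"
```

```text
the job is handed in; nothing more can be done
None
```

The job is handed in at about 18 s: the screen was raised to about 99° and let go, and the rattling case is held level and still at the viewing point; the other two stand upright on the bench. I tested two of the three cases: one did not rattle, and this one's balance shifted each time I tipped it.

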